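Close and lock the delivery crate

TASK

Close the lid of the blue delivery crate, then lock it: press the wing knob of the quarter-turn fastener straight down against its spring and turn it ninety degrees clockwise, until its cam catches and the knob stays there by itself when let go. Do not force the fastener: press only as far as it goes and no harder, and turn only once it is pressed in. Leave the carton, the bottle and the jar where they stand.

Things in the scene. Friction and masses are not known exactly. Their poses are not given: they have to be found in the camera images.
- tote: Blue plastic crate, 300 (x) x 400 (y) x 120 mm high, walls 4 mm, fixed to the table. Origin at the centre of its underside, z up, -x is the side with the fastener (towards the robot), +x the hinged side. Its rim plane is 120 mm above the origin.
- lid (a joint): Angle (rad) of the blue lid, a 306 x 406 x 6 mm panel hinged along the crate's +x rim (hinge line at 150, 0, 120 mm in the crate's frame, along its y axis). 0 = shut on the rim (hard stop), grows as the near edge lifts. Stiff hinge: the lid stays where it is left; 1 to 4 N downwards on the push spot moves it.
- push_spot (a point): A bare point on the lid's top face, 275 mm from the hinge line and 110 mm to the +y side of the fastener axis: a good place to push the lid down with closed fingers. Axes are the lid's: z out of its top face.
- spindle: Sprung stem of the quarter-turn fastener, carried by the lid. Origin on the fastener axis, on the lid's top face while not pressed, 260 mm from the hinge line, midway along the lid's near edge. Axes are the lid's (z out of it; -z is pressed); does not turn with the knob. Spring: 3 N at the start of travel plus 0.4 N per mm.
- latch (a point): Point of the crate on the fastener axis (lid shut), in the rim plane, above the steel keeper. The press needed before the knob can turn differs per crate, 4 to 14 mm, unseen; 1.5 mm farther is a hard floor. Feel for it: there force climbs steeply above the spring's 5 to 9 N. Cam and keeper break at 20 N: from leaning on the floor, twisting with the cam still in its slot, or pulling up.
- wing (a joint): Turn (rad) of the wing knob and the 20 x 6 mm cam bar at its foot: 0 = open (wing along the lid's x axis), grows clockwise seen from above, 1.57 = locked; stops at -0.12 and 1.66. Near 0 the cam is in a slot and turns at most 0.17 rad until pressed through; at 1.57 +/- 0.17 it springs up 2.5 mm into a recess and catches. In between, let go, it stays put but is not caught.
- wing_grip (a point): Grip point of the grey wing knob: on the fastener axis, 43 mm above the lid's top face while not pressed. The wing is a bar 36 mm long, 10 mm thick and 30 mm tall; its top is 9 mm above this point, its underside 21 mm below. Under it is only the 10 mm thick round stem, 22 mm tall down to the lid. The axes turn with the wing: x along it, y across it (gripping direction), z up.
- carton: Bystander: white carton, 55 x 55 x 110 mm, upright beside the crate. Origin at the centre of its underside.
- pump_bottle: Bystander: white bottle with black cap, 52 mm diameter, 150 mm tall, beside the crate. Origin at the centre of its underside.
- jar: Bystander: low white jar with metal cap, 64 mm diameter, 55 mm tall, beside the crate. Origin at the centre of its underside.

How it is judged:
On the way, in this order (a step that is already met when the one before it is completed fails the run):
1. the lid is shut (within 0.03 rad) with the knob still open (less than 0.3 rad) (value of joint lid below 0.03 rad and value of joint wing below 0.3 rad), for 0.2 s.
2. the knob is turned to the locked position (more than 1.38 rad) (value of joint wing above 1.38 rad), for 0.2 s.
At the end, for the whole second after the job is handed in: The lid is shut (within 0.03 rad), the knob is at the locked end (more than 1.38 rad) with its cam caught under the keeper (the grip point at least 0.5 mm lower than its free height, that is less than 168.5 mm above the crate's underside), all at rest (value of joint lid below 0.03 rad and value of joint wing above 1.38 rad and z of wing_grip in the frame of tote below 0.1685 m and velocity of joint wing between -0.05 and 0.05 rad/s and velocity of joint lid below 0.05 rad/s and linear speed of spindle below 0.01 m/s); the robot touches nothing.
It fails at once if the fastener is forced: more than 20 N between its cam and the keeper in the crate (contact force between spindle and tote above 20 N).
It fails at once if a bystander is moved by more than 20 mm (distance of any of carton, pump_bottle, jar from where it was at the start of the episode above 0.02 m).
It also fails if it takes over 70 s, if anything falls off the work surface, if the arm or the gripper's body presses on something with over 40 N, if the wrist force passes 120 N, or if a joint passes its speed limit or range.

ROBOT

A 7-joint arm with a two-finger parallel gripper is mounted at the origin on the work surface. World frame = base frame: x ahead of the robot, y to its left, z up, the work surface at z = 0. Lengths are in m, angles in rad, forces in N, time in s.
With the tool pointing down it reaches from about 0.35 to 0.9 m from the base axis. Payload 7.2 kg.
Tool frame: the origin (TCP) lies at the very end of the fingers, on their centre line; the grasp point (between the pads) lies 19 mm behind it (robot.pinch_z is the distance from the TCP to the grasp point, in m); z points along the fingers, y is the line along which they close (so a half turn about z gives the same grasp; the last joint's range is limited). The gripper opens to 85 mm and grips with 20 to 120 N. Pads are 22 mm wide; open, the fingers measure 114 mm over their backs; the gripper's body (76 mm by 85 mm) begins 54 mm behind the grasp point. The pads swing forward as they close: fully open they stand 13 mm farther back than shut.
Start: joints at [-1.176, 0.411, -0.013, 1.596, 0.006, 1.134, -0.082], TCP at [0.279, 0.559, 0.231] pointing down, gripper open.
Joint ranges: [-2.95, 2.95], [-0.29, 1.99], [-1.47, 1.44], [0.14, 2.54], [-1.03, 4.17], [0.13, 1.85], [-2.86, 2.86]. Speed limits (rad/s): [2.39, 2.39, 3.01, 3.01, 3.14, 3.14, 3.14].

INTERFACE

Orientations are given as a 3x3 rotation matrix whose columns are the frame's x, y, z axes.
In Python, from station import robot, vision gives the robot as it stands.
- The arm moves only by the shell command python3 -m inch 'ROWS' [OPENING]. ROWS is text: rows parted by semicolons, each of 4 numbers parted by spaces: the shift along the world's x, y, z in mm, then the turn about the world's z in degrees. A call has 1 to 12 rows; each row shifts and turns the commanded pose from where the row before left it; what a row does not reach is not made up. A row lasts 1/12 s, in which the tool goes at most 41.7 mm and 7.16 degrees, less where a joint would pass 70% of its speed; a pose out of reach is approached as far as the arm can. A call with a gripper value outside its range is refused whole. OPENING is the closure in counts, from 0 (fully open) to 255 (shut), set as the call begins (- or left out, the last holds). The fingers move at their own pace and stop on an object; the grip force is fixed at half the most. Time passes only in rows, so rows that do not move let the fingers close. It gives the time, the measured TCP pose, the force, the opening and the grip force at its end, in the units of the state.
- robot.observe(): the state, without advancing time (a new reading comes with each control period).
- vision.read_camera(name): name is "scene" or "top" or "wrist"; returns a dict with "image" (400x640x3 uint8, blue, green, red), "K" (3x3 intrinsics, pixels), "k1" (the pictures are not rectified: a ray, as slopes to the right and down, at radius r is drawn at 1 + k1 r^2 times it, then the intrinsics apply), "T" (4x4, takes a point from camera to world coordinates); the wrist camera has in their place "mount" (4x4, takes a point from camera to tool coordinates, whose origin is the TCP and whose axes are the flange's). Camera axes: x right, y down, z forward; pixel columns grow to the right and rows downward; lengths in m; the calibration is good to about 2 mm. A picture is of the moment at which its call begins: read the wrist's pose just before it. There is no depth.
- robot.close_job(): hands the job in; it is judged then, once.
The state is a dict: "time": time; "joints": joint angles; "joint_vel": joint speeds; "effort": joint torques, N m; "eef_pos": TCP position; "tcp_rot": TCP orientation; "ft_force": force on the tool from outside, world axes, zero at the start; "ft_torque": the same for the moment, N m; "gripper_width": finger opening in m; "finger_force": force on a finger pad.
Only numpy, scipy, OpenCV 4.12 (cv2) and the standard library are available. Lean on these libraries where they do the work, as an engineer would, in place of code of your own. Each camera call takes 0.05 s, during which the arm holds its last target. There are 200 camera calls.

## Working session

There is one attempt and no reset: what is moved stays moved. The work goes in short steps, Python scripts to look and compute and a shell command to move; the robot and the scene stay as the last step left them, time stands still between calls to the robot, and variables do not carry over. Pictures are saved under pics/ and viewed, at most 10 in all, crops included, and the job is handed in when it is done.

```bash
mkdir -p pics; ls; cat > h.py <<'E'
import numpy as np,cv2
from station import robot,vision
def ray(c,u,v,T=None):
    T=c["T"] if T is None else T
    K=np.array(c["K"]);p=np.array([(u-K[0,2])/K[0,0],(v-K[1,2])/K[1,1]]);q=p.copy()
    for _ in range(30): q=p/(1+c["k1"]*(q@q))
    T=np.array(T);d=T[:3,:3]@np.array([q[0],q[1],1]);return T[:3,3],d
def onz(c,u,v,z,T=None):
    o,d=ray(c,u,v,T);return o+d*(z-o[2])/d[2]
def tri(r1,r2):
    A=np.c_[r1[1],-r2[1]];s=np.linalg.lstsq(A,r2[0]-r1[0],rcond=None)[0]
    a=r1[0]+s[0]*r1[1];b=r2[0]+s[1]*r2[1];return (a+b)/2,np.linalg.norm(a-b)
def proj(c,P,T=None):
    T=np.array(c["T"] if T is None else T);q=T[:3,:3].T@(np.array(P)-T[:3,3]);q=q[:2]/q[2];q=q*(1+c["k1"]*(q@q));K=np.array(c["K"])
    return K[0,0]*q[0]+K[0,2],K[1,1]*q[1]+K[1,2]
E
python3 - <<'E'
from h import *
import pickle
s=robot.observe();print(s["time"],s["eef_pos"],s["ft_force"],s["gripper_width"],robot.pinch_z,np.round(s["tcp_rot"],3).tolist())
C={}
for n in("scene","top"):
    C[n]=vision.read_camera(n);cv2.imwrite(f"pics/{n}0.png",C[n]["image"]);print(n,C[n]["T"],C[n]["K"],C[n]["k1"])
pickle.dump(C,open("c0.pkl","wb"))
E
```

```text
pics
0.0 [0.27884585 0.55879417 0.23044868] [ 0.73916563  0.15287822 -0.41860886] 0.08534307736201978 0.0187 [[-0.895, 0.446, -0.001], [0.446, 0.895, -0.001], [-0.0, -0.002, -1.0]]
scene [[-0.75290113  0.56644275 -0.33508581  1.06690938]
 [ 0.65801498  0.63822271 -0.39960988  0.51546857]
 [-0.01249675 -0.52135821 -0.85324641  1.20459672]
 [ 0.          0.          0.          1.        ]] [[483.55679665   0.         319.99054136]
 [  0.         483.55679665 204.87933814]
 [  0.           0.           1.        ]] -0.07676192568920108
top [[-0.11577788 -0.97259686  0.20162049  0.44972941]
 [-0.99327362  0.1130134  -0.02520893  0.03647978]
 [ 0.00173231 -0.20318295 -0.97913926  1.06227523]
 [ 0.          0.          0.          1.        ]] [[397.27568326   0.         316.80230353]
 [  0.         397.27568326 197.80607455]
 [  0.           0.           1.        ]] -0.0695322797923797
```

View pics/scene0.png

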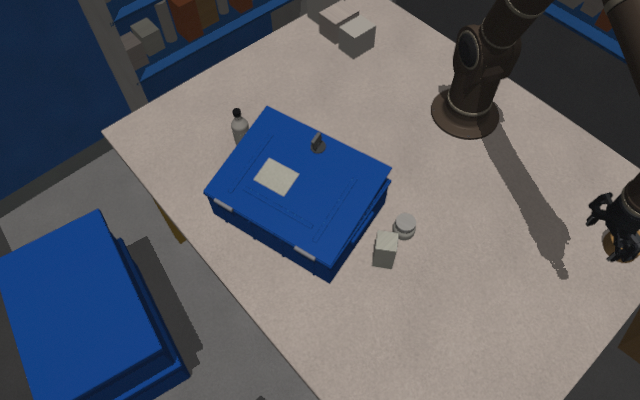

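View pics/top0.png

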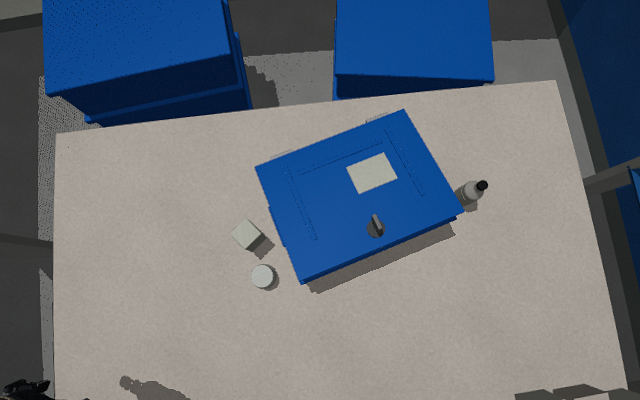

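The top view shows the slightly open lid with corners near (405,110), (255,166), (302,284) and (462,213), and the knob at (376,224). In the scene view the corners are near (267,107), (391,168), (331,264) and (205,192), and the knob is at (317,142). The bottle is off the -y near corner; the carton and jar are on the +y side.

```bash
python3 - <<'E'
from h import *
import pickle
C=pickle.load(open("c0.pkl","rb"))
rough={"top":[(405,110),(255,166),(302,284),(462,213)],"scene":[(205,192),(331,270),(391,168),(267,107)]}
pts={}
for n in C:
    im=C[n]["image"];u,v=map(int,((376,200) if n=="top" else (330,180)));col=im[v,u].astype(int);print(n,col)
    for p in rough[n]:
        pass
    m=(np.abs(im.astype(int)-np.median(im[v-6:v+6,u-6:u+6].reshape(-1,3),0)).max(2)<32).astype(np.uint8)
    m=cv2.morphologyEx(m,cv2.MORPH_CLOSE,np.ones((9,9)));m=cv2.morphologyEx(m,cv2.MORPH_OPEN,np.ones((7,7)))
    cs=[c for c in cv2.findContours(m,0,2)[0] if cv2.pointPolygonTest(c,(u,v),False)>=0]
    h=cv2.convexHull(cs[0]);P=None
    for e in np.arange(2,25,.5):
        a=cv2.approxPolyDP(h,e,True)[:,0]
        if len(a)==4:P=a.astype(float);break
    print(n,cv2.contourArea(h),None if P is None else P.tolist(),h[:,0].tolist() if P is None else e)
    if P is not None: pts[n]=[min(P,key=lambda q:np.hypot(*(q-r))) for r in rough[n]]
if len(pts)==2:
    X=[]
    for a,b in zip(pts["top"],pts["scene"]):
        x,e=tri(ray(C["top"],*a),ray(C["scene"],*b));X.append(x);print(x.round(4),round(e,4))
    for i in range(4):print(np.linalg.norm(X[i]-X[(i+1)%4]).round(4))
x,e=tri(ray(C["top"],375,215),ray(C["scene"],317,136));print("knob top",x,e)
E
```

```text
scene [136  67  22]
scene 16653.0 [[265.0, 108.0], [389.0, 167.0], [332.0, 264.0], [206.0, 193.0]] 9.5
top [152  79  20]
top 20511.5 [[404.0, 111.0], [461.0, 212.0], [298.0, 278.0], [257.0, 166.0]] 4.0
[ 0.845  -0.2352  0.1097] 0.0073
[0.7354 0.1527 0.1264] 0.01
[0.4593 0.0737 0.1908] 0.0028
[ 0.5638 -0.3145  0.1721] 0.0071
0.4035
0.2943
0.4024
0.2988
knob top [ 0.56426873 -0.09628928  0.24868091] 0.00957968040509489
```

```bash
python3 -m inch '10 -25 5 0;13 -34 5 0;13 -34 5 0;13 -34 5 0;13 -34 5 0;13 -34 5 0;13 -34 5 0;13 -34 5 0;13 -34 0 0;13 -34 0 0;13 -34 0 0;13 -34 0 0' 255; python3 -m inch '13 -34 0 3;13 -34 0 6;13 -34 0 6;13 -34 0 6;13 -30 0 6;8 -8 0 6;0 0 0 6;0 0 0 3;0 0 0 0;0 0 0 0'; python3 -c "
from h import *
s=robot.observe();print(s['time'],s['joints'],s['ft_force'],s['tcp_rot'])"
```

```text
time: 1.1
eef_pos: [0.4321, 0.1584, 0.2713]
tcp_rot: [[-0.895, 0.446, -0.0], [0.446, 0.895, 0.0], [0.0, 0.0, -1.0]]
ft_force: [1.2, 1.1, 0.3]
gripper_width: -0.0
finger_force: 0.0
time: 1.93
eef_pos: [0.5036, -0.0102, 0.271]
tcp_rot: [[-0.967, -0.254, -0.001], [-0.254, 0.967, -0.0], [0.001, 0.0, -1.0]]
ft_force: [0.9, -1.1, -0.8]
gripper_width: -0.0003
finger_force: 0.0
1.9333 [-0.36692981  0.16514452  0.33463759  1.84832919 -0.05951928  1.13844468
  1.81651761] [ 0.92362962 -1.05958394 -0.75616734] [[-9.67095088e-01 -2.54414385e-01 -6.42116623e-04]
 [-2.54414435e-01  9.67095288e-01 -4.52663957e-06]
 [ 6.22139602e-04  1.58986047e-04 -9.99999794e-01]]
```

```bash
python3 -m inch '0 0 -25 0;0 0 -25 0;0 0 -15 0;0 0 -8 0;0 0 -8 0;0 0 -8 0;0 0 -8 0;0 0 -8 0;0 0 -8 0;0 0 -8 0;0 0 -8 0;0 0 -8 0'; python3 -m inch '0 0 -4 0;0 0 -3 0;0 0 0 0;0 0 0 0'
```

```text
time: 2.93
eef_pos: [0.5038, -0.0102, 0.1336]
tcp_rot: [[-0.967, -0.256, -0.0], [-0.256, 0.967, 0.0], [-0.0, 0.0, -1.0]]
ft_force: [-1.0, 0.2, 0.5]
gripper_width: -0.0002
finger_force: 0.4
time: 3.27
eef_pos: [0.5039, -0.0101, 0.1273]
tcp_rot: [[-0.967, -0.256, -0.0], [-0.256, 0.967, -0.0], [0.0, -0.0, -1.0]]
ft_force: [-0.0, 0.8, -0.1]
gripper_width: 0.0004
finger_force: 0.0
```

```bash
python3 -m inch '0 0 -2 0;0 0 -1 0;0 0 0 0'; python3 -m inch '0 0 -1 0;0 0 -1 0;0 0 0 0'
```

```text
time: 3.52
eef_pos: [0.5044, -0.0101, 0.126]
tcp_rot: [[-0.967, -0.256, 0.002], [-0.256, 0.967, 0.001], [-0.002, 0.0, -1.0]]
ft_force: [-4.7, -0.9, 16.4]
gripper_width: -0.0001
finger_force: 7.9
time: 3.77
eef_pos: [0.5044, -0.0101, 0.1258]
tcp_rot: [[-0.967, -0.256, 0.002], [-0.256, 0.967, 0.002], [-0.002, 0.001, -1.0]]
ft_force: [-12.1, -0.1, 37.4]
gripper_width: -0.0003
finger_force: 18.4
```

```bash
python3 -m inch '0 0 5 0;0 0 20 0;0 0 38 0;0 0 38 0;0 0 38 0;5 -10 30 0;10 -30 10 0;10 -30 0 0;10 -30 0 0;0 0 0 0;0 0 0 0' 0; python3 - <<'E'
from h import *
import pickle
s=robot.observe();w=vision.read_camera("wrist");t=vision.read_camera("top")
print(s["eef_pos"],w["mount"],w["K"],w["k1"],s["joints"])
T=np.eye(4);T[:3,:3]=s["tcp_rot"];T[:3,3]=s["eef_pos"];w["T"]=T@np.array(w["mount"])
pickle.dump((s,w,t),open("c1.pkl","wb"))
cv2.imwrite("pics/w1.png",w["image"]);cv2.imwrite("pics/t1.png",t["image"])
E
```

```text
time: 4.68
eef_pos: [0.5388, -0.1121, 0.3014]
tcp_rot: [[-0.968, -0.253, 0.0], [-0.253, 0.968, -0.001], [-0.0, -0.001, -1.0]]
ft_force: [-0.4, 0.7, 0.1]
gripper_width: 0.0852
finger_force: 0.0
[ 0.53879593 -0.11208785  0.30140212] [[-2.11218031e-04 -9.58230549e-01 -2.85996801e-01  7.32146587e-02]
 [ 9.99999853e-01 -3.45334188e-04  4.18507370e-04  6.14568380e-04]
 [-4.99791020e-04 -2.85996670e-01  9.58230481e-01 -1.42351366e-01]
 [ 0.00000000e+00  0.00000000e+00  0.00000000e+00  1.00000000e+00]] [[351.3156422    0.         325.09118916]
 [  0.         351.3156422  198.11297177]
 [  0.           0.           1.        ]] 0.0004100679677865602 [-0.22261478  0.23252693  0.41625407  1.70431269 -0.09863291  1.22516285
  2.04350614]
```

View pics/w1.png

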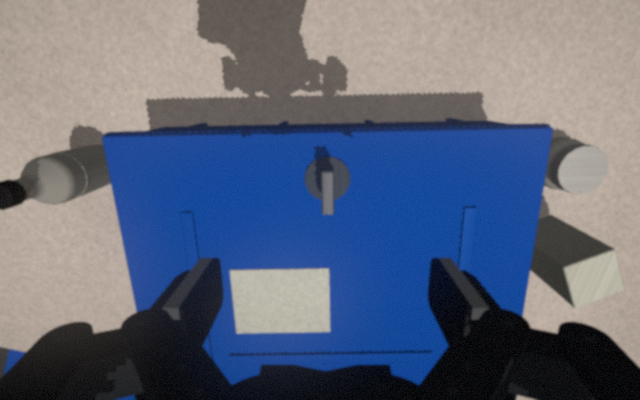

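View pics/t1.png

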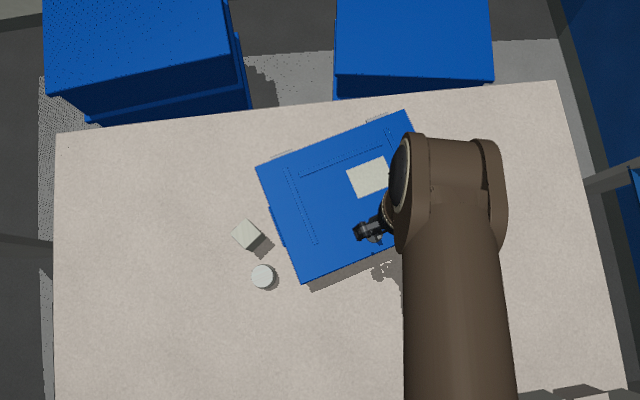

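The wrist view shows the wing's light top face from about (327,170) to (328,215), and the lid's near edge from (105,134) to (550,126). The top view shows the lid down on the rim and the bystanders in place.

```bash
python3 - <<'E'
from h import *
import pickle
s,w,t=pickle.load(open("c1.pkl","rb"))
im=w["image"].astype(int)
x0,y0=300,140
sub=im[y0:230,x0:360];grey=(sub.max(2)-sub.min(2)<40)
m=(grey&(sub.mean(2)>100)).astype(np.uint8)
n,l,st,ce=cv2.connectedComponentsWithStats(m);print(st[1:],ce[1:]);k=1+np.argmax(st[1:,4])
print(sub[[45,60,70],:,:].mean(2)[:,12:42].astype(int))
c=cv2.findContours((l==k).astype(np.uint8),0,2)[0][0]
r=cv2.minAreaRect(c);B=cv2.boxPoints(r)+[x0,y0];print(B)
W=np.array([onz(w,*p,.178) for p in B]);print(W.round(4),W.mean(0));print([np.linalg.norm(W[i]-W[i-1]).round(4) for i in range(4)])
a,b=onz(w,115,134,.126),onz(w,540,126,.126);d=b-a;print("near edge",a,b,np.degrees(np.arctan2(-d[0],d[1])))
L,R=onz(w,105,135,.126),onz(w,550,127,.126);print(L,R,np.linalg.norm(L-R),(L+R)/2)
e=s["tcp_rot"][:,1];print("tool y ang",np.degrees(np.arctan2(e[1],e[0])))
E
```

```text
[[ 23  33  10  41 392]] [[27.63520408 53.02295918]]
[[ 78  78  78  69  62  52  43  50  53  68  87 103 110 115 117 116 123 121
  120 114 104  86  77  77  78  81  79  75  78  78]
 [ 86  81  86  83  84  82  87  82  85  83  88 101 109 116 119 117 120 119
  118 116 105  90  86  84  80  87  84  84  86  83]
 [ 84  89  85  86  86  83  84  83  87  84  87  99 108 116 116 118 118 116
  118 113 107  92  88  85  84  87  88  88  84  82]]
[[323. 173.]
 [332. 173.]
 [332. 213.]
 [323. 213.]]
[[ 0.5254 -0.1166  0.178 ]
 [ 0.5236 -0.1099  0.178 ]
 [ 0.5552 -0.1014  0.178 ]
 [ 0.557  -0.1084  0.178 ]] [ 0.54028087 -0.10906762  0.178     ]
[np.float64(0.0327), np.float64(0.007), np.float64(0.0327), np.float64(0.0072)]
near edge [ 0.54913835 -0.30306723  0.126     ] [0.44654763 0.06199196 0.126     ] 15.696685725995135
[ 0.55229775 -0.31165533  0.126     ] [0.44510931 0.07096827 0.126     ] 0.3973539676985358 [ 0.49870353 -0.12034353  0.126     ]
tool y ang 104.64420490267587
```

```bash
python3 -m inch '2 3 -20 1;0 0 -20 0;0 0 -20 0;0 0 -20 0;0 0 0 0;0 0 0 0;0 0 0 0;0 0 0 0' 160; python3 - <<'E'
from h import *
s=robot.observe();w=vision.read_camera("wrist");print(s["eef_pos"])
cv2.imwrite("pics/w2.png",w["image"])
E
```

```text
time: 5.45
eef_pos: [0.5416, -0.1068, 0.2228]
tcp_rot: [[-0.962, -0.274, 0.002], [-0.274, 0.962, 0.0], [-0.002, -0.0, -1.0]]
ft_force: [0.2, -0.9, -0.8]
gripper_width: 0.0318
finger_force: 0.0
[ 0.54162656 -0.10682801  0.22277203]
```

View pics/w2.png

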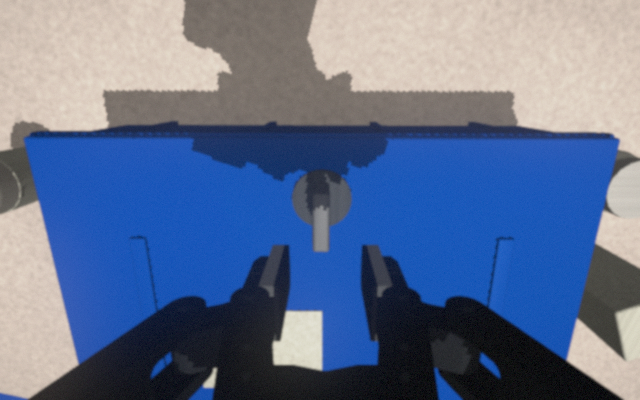

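The wrist view shows the wing at column 321 between the open pads, which centre on about 326. I'll shift about 2 mm, then descend and grip.

```bash
python3 -m inch '-1 -2 -20 0;0 0 -20 0;0 0 -15 0;0 0 -10 0;0 0 -7 0;0 0 0 0;0 0 0 0'; python3 -m inch '0 0 0 0;0 0 0 0;0 0 0 0;0 0 0 0;0 0 0 0;0 0 0 0' 255
```

```text
time: 6.08
eef_pos: [0.5402, -0.1092, 0.1498]
tcp_rot: [[-0.962, -0.273, 0.0], [-0.273, 0.962, -0.0], [-0.0, -0.0, -1.0]]
ft_force: [0.4, 0.4, -0.4]
gripper_width: 0.0317
finger_force: 0.0
time: 6.58
eef_pos: [0.5405, -0.1096, 0.1499]
tcp_rot: [[-0.962, -0.273, 0.002], [-0.273, 0.962, -0.001], [-0.002, -0.001, -1.0]]
ft_force: [2.3, -3.2, 3.6]
gripper_width: 0.009
finger_force: 60.1
```

```bash
for i in 1; do python3 -m inch '0 0 -1 0;0 0 -1 0;0 0 -1 0;0 0 0 0'; done; python3 -m inch '0 0 -1 0;0 0 0 0'|grep -E 'eef|force'
```

```text
time: 6.92
eef_pos: [0.5405, -0.1096, 0.1464]
tcp_rot: [[-0.962, -0.273, 0.001], [-0.273, 0.962, -0.001], [-0.001, -0.001, -1.0]]
ft_force: [2.5, -5.0, 3.5]
gripper_width: 0.0087
finger_force: 60.2
eef_pos: [0.5405, -0.1096, 0.1455]
ft_force: [4.0, -4.2, 4.2]
finger_force: 60.3
```

```bash
python3 -m inch '0 0 -1 0;0 0 0 0'|grep -E 'eef|ft_force'; python3 -m inch '0 0 -1 0;0 0 0 0'|grep -E 'eef|ft_force'
```

```text
eef_pos: [0.5405, -0.1096, 0.1445]
ft_force: [3.5, -4.3, 4.7]
eef_pos: [0.5405, -0.1096, 0.1436]
ft_force: [2.7, -4.2, 5.4]
```

```bash
python3 -m inch '0 0 -1 0;0 0 0 0'|grep -E 'eef|ft_force'
```

```text
eef_pos: [0.5405, -0.1096, 0.1426]
ft_force: [2.6, -4.3, 5.0]
```

```bash
python3 -m inch '0 0 -1 0;0 0 0 0'|grep -E 'eef|ft_force'
```

```text
eef_pos: [0.5405, -0.1096, 0.1416]
ft_force: [3.7, -4.2, 5.8]
```

```bash
python3 -m inch '0 0 -1 0;0 0 0 0'|grep -E 'eef|ft_force'
```

```text
eef_pos: [0.5405, -0.1096, 0.1409]
ft_force: [1.0, -4.6, 7.2]
```

```bash
python3 -m inch '0 0 0 0'|grep -E 'eef|ft_force'
```

```text
eef_pos: [0.5405, -0.1096, 0.1409]
ft_force: [2.4, -3.6, 7.3]
```

```bash
python3 -m inch '0 0 -0.5 0;0 0 0 0;0 0 0 0'|grep -E 'eef|ft_force'
```

```text
eef_pos: [0.5406, -0.1096, 0.1409]
ft_force: [-0.2, -3.6, 12.1]
```

```bash
python3 -m inch '0 0 1 0;0 0 0 0;0 0 0 0'|grep -E 'eef|force'; python3 -m inch '0 0 0 -3;0 0 0 -3;0 0 0 0'; python3 -c "
from h import *
print(robot.observe()['ft_torque'])"
```

```text
eef_pos: [0.5405, -0.1096, 0.1413]
ft_force: [3.1, -4.6, 5.5]
finger_force: 60.6
time: 8.75
eef_pos: [0.5405, -0.1096, 0.1412]
tcp_rot: [[-0.986, -0.168, 0.002], [-0.168, 0.986, -0.001], [-0.001, -0.001, -1.0]]
ft_force: [2.6, -3.5, 6.5]
gripper_width: 0.0091
finger_force: 60.6
[-0.92639719 -0.62176246 -0.07534915]
```

```bash
python3 -m inch '0 0 0 -2;0 0 0 -2;0 0 0 -2;0 0 0 0'|grep -E 'eef|force'; python3 -c "
from h import *
print(robot.observe()['ft_torque'])"
```

```text
eef_pos: [0.5405, -0.1095, 0.1412]
ft_force: [2.7, -3.8, 5.8]
finger_force: 60.6
[-0.91976441 -0.59060649 -0.09392684]
```

```bash
python3 -m inch '0 0 0 -3;0 0 0 -4;0 0 0 -4;0 0 0 -4;0 0 0 0'|grep -E 'eef|force'; python3 -c "
from h import *
print(robot.observe()['ft_torque'])"
```

```text
eef_pos: [0.5406, -0.1094, 0.1412]
ft_force: [3.0, -3.7, 5.5]
finger_force: 60.6
[-0.81096067 -0.57501464  0.02660198]
```

```bash
python3 -m inch '0 0 0 -5;0 0 0 -5;0 0 0 -5;0 0 0 -5;0 0 0 -5;0 0 0 -5;0 0 0 -5;0 0 0 -5;0 0 0 -5;0 0 0 -5;0 0 0 -4;0 0 0 0'; python3 -c "
from h import *
s=robot.observe();print(s['ft_torque'],s['joints'][6]);e=s['tcp_rot'];print(np.degrees(np.arctan2(e[1][1],e[0][1])))"
```

```text
time: 10.5
eef_pos: [0.5409, -0.1092, 0.1412]
tcp_rot: [[-0.416, 0.909, 0.002], [0.909, 0.416, -0.001], [-0.001, 0.002, -1.0]]
ft_force: [3.1, -2.3, 6.8]
gripper_width: 0.0092
finger_force: 60.6
[-0.7243473  -0.77398349 -0.05929822] 0.9052455403364656
24.60917745369034
```

```bash
python3 -m inch '0 0 0 -4;0 0 0 -3;0 0 0 -2;0 0 0 0;0 0 0 0'|grep -E 'eef|force|rot'; python3 -m inch '0 0 0.5 0;0 0 0.5 0;0 0 0 0;0 0 0 0'|grep -E 'eef|force'; python3 -c "
from h import *
s=robot.observe();print(s['ft_torque'])"
```

```text
eef_pos: [0.5409, -0.1092, 0.1412]
tcp_rot: [[-0.273, 0.962, 0.002], [0.962, 0.273, -0.0], [-0.001, 0.002, -1.0]]
ft_force: [3.9, -3.8, 6.0]
finger_force: 60.6
eef_pos: [0.5409, -0.1092, 0.1422]
ft_force: [2.6, -4.0, 6.1]
finger_force: 60.5
[-0.71350146 -0.89492773 -0.00116472]
```

```bash
python3 -m inch '0 0 0.5 0;0 0 0.5 0;0 0 0.5 0;0 0 0 0'|grep -E 'eef|ft_force'; python3 -m inch '0 0 0.5 0;0 0 0 0;0 0 0 0'|grep -E 'eef|ft_force'
```

```text
eef_pos: [0.5409, -0.1092, 0.1437]
ft_force: [3.7, -2.6, 4.8]
eef_pos: [0.5409, -0.1092, 0.1442]
ft_force: [5.1, -2.7, 5.4]
```

```bash
python3 -m inch '0 0 0.5 0;0 0 0 0;0 0 0 0'|grep -E 'eef|ft_force'
```

```text
eef_pos: [0.5409, -0.1092, 0.1447]
ft_force: [4.8, -3.5, 4.7]
```

```bash
python3 -m inch '0 0 0.5 0;0 0 0 0;0 0 0 0'|grep -E 'eef|ft_force'
```

```text
eef_pos: [0.5409, -0.1092, 0.145]
ft_force: [5.3, -2.3, 2.5]
```

The force is coming off at z = 0.145, 2.5 mm above the release depth, so the cam is in the recess. Next I release the knob and retreat.

```bash
python3 -m inch '0 0 0 0;0 0 0 0;0 0 0 0;0 0 0 0;0 0 0 0;0 0 0 0' 140|grep -E 'eef|force|width'; python3 -m inch '0 0 10 0;0 0 20 0;0 0 30 0;0 0 30 0;0 0 30 0;0 0 0 0;0 0 0 0'; python3 - <<'E'
from h import *
s=robot.observe();w=vision.read_camera("wrist")
T=np.eye(4);T[:3,:3]=s["tcp_rot"];T[:3,3]=s["eef_pos"];w["T"]=T@np.array(w["mount"])
cv2.imwrite("pics/w3.png",w["image"])
import pickle;pickle.dump(w,open("c3.pkl","wb"))
print("wing ends locked at .174:",[np.round(proj(w,[.5405+k*.2672*.018,-.109-k*.9636*.018,.174]),1) for k in(-1,1)])
E
```

```text
eef_pos: [0.5395, -0.1089, 0.1446]
ft_force: [-0.4, 0.0, 0.0]
gripper_width: 0.0386
finger_force: 0.0
time: 13.42
eef_pos: [0.5407, -0.1094, 0.2669]
tcp_rot: [[-0.273, 0.962, 0.004], [0.962, 0.273, 0.001], [-0.0, 0.004, -1.0]]
ft_force: [-0.5, -0.1, -0.4]
gripper_width: 0.0385
finger_force: 0.0
wing ends locked at .174: [array([325.2, 177. ]), array([324.9, 226. ])]
```

View pics/w3.png

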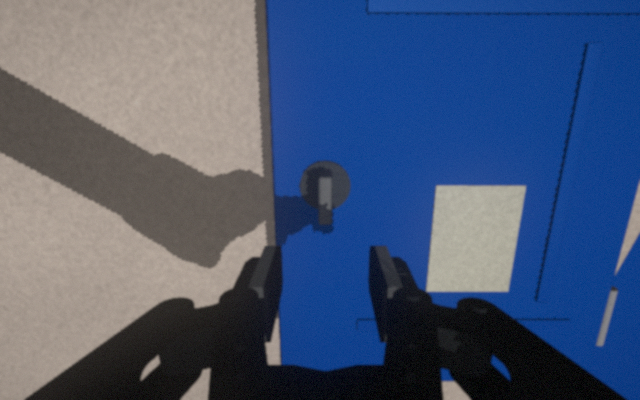

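The wing now lies along the lid's near edge, from (325,178) to (325,227). That matches the ends predicted for the locked, lowered position, (325,177) and (325,226), and the gripper is clear.

```bash
python3 -c "
from station import robot
print(robot.close_job())"
```

```text
the job is handed in; nothing more can be done
None
```

I closed the lid, pressed the knob in and turned it 90° clockwise until the cam caught, let go and handed the job in at about 13.5 s; the carton, bottle and jar were not approached, and I got no verdict back.

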